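Read a tile with the hand-held reflectance probe

TASK

First draw the sample carriage by its upright black handle out from under the clear cover, all the way to its end stop, and leave it there; then take the thick-barrelled probe out of the rack by its barrel. Set the probe's nose inside the ring printed on the white tile, square to the sloping tile, and press lightly until the sprung tile has sunk about halfway, without hard pushing; touch the tile with nothing but the probe and do not disturb the other things on the bench. Finish while still holding the probe there: do not let go.

Things in the scene. Friction and masses are not known exactly. Their poses are not given: they have to be found in the camera images.
- carriage (a joint): travel of the sample carriage along the slide, m: 0 = deepest under the clear cover, 0.110 = against the end stop (fully out). It grows along handle's +y axis. Slides with about 2.5 N friction and stays where it is left. Starts between 0 and 0.03.
- handle (a point): middle of the carriage's black upright handle, 80 mm above the bench: a fin 12 mm thick (x), 24 mm wide (y, along the slide), its top 17 mm above this point, its foot 44 mm below it on a tongue 24 mm wide. +y is the direction of travel out to the stop, z is up. The fin always stands outside the cover, at least 28 mm from its open end.
- spot (a point): centre of the printed ring (26 mm across) on the white tile's top face. z: outward normal of the face, which slopes 20 degrees down to the slide's -x side (towards the robot); y: direction of travel. Moves with the carriage, 90 mm behind the handle (-y), about 69 mm above the bench. Starts under the cover; at the stop it is 60 mm clear of it.
- slide: the fixed slide unit under the carriage: base 90 mm (x) x 305 mm (y). Origin on the bench at the open end of the clear cover, which spans y = -129 to 0 mm, 108 mm wide, 102 mm high. The end stop is a low steel block at y = 163 to 175 mm, 44 mm high.
- coupon: the white ceramic tile, 50 x 50 x 6 mm, fixed on a sprung table 56 x 56 mm on the carriage; origin at the centre of its underside, z outward normal (6 mm below spot).
- spring_table (a joint): how far the tile has been pressed in along its normal, m: 0 = free, 0.010 = bottomed. Spring: it starts to move at about 1 N and yields 2 mm per further newton (halfway, 5 mm, is about 3.5 N).
- probe: the reflectance probe, loose, 150 mm long, 0.1 to 0.16 kg, hanging nose down in any one of the rack's three holes. Origin at the centre of its flat nose, z from nose to top. Nose 12 mm across for 14 mm, widening to 22 mm from 28 to 60 mm; steel collar 38 mm across from 60 to 66 mm, resting on the rack; grey barrel 28 mm across from 66 to 150 mm, the only thick one.
- probe_nose (a point): centre of the flat end of the probe's nose (the probe origin).
- rack: white instrument rack, fixed, 210 mm (x) x 90 mm (y), top face 70 mm above the bench, with three through holes 28 mm in diameter along its x axis at -70, 0 and +70 mm. Origin under its centre. The probe must rise 60 mm for its nose to clear the top face.
- electrode: slim electrode, 14 mm barrel with ball top, hanging in another hole of the rack, top 149 mm above the bench; leave alone. Origin on its axis, 10 mm above the bench.
- thermometer: thin 10 mm stem thermometer with a small box head, hanging in another hole of the rack, top 140 mm above the bench; leave alone. Origin on its axis, 10 mm above the bench.
- dish: glass dish, 84 mm across, 15 mm high, standing between slide and rack; leave alone. Origin under its centre.
- tip_box: box with a blue lid, 75 x 110 x 50 mm, near the robot; leave alone. Origin under its centre.
- beaker: glass beaker 68 mm across, 90 mm high; leave alone. Origin under its centre.
- amber: amber bottle 60 mm across, 130 mm high; leave alone. Origin under its centre.
- wash_bottle: white wash bottle 66 mm across, 205 mm high with spout; leave alone. Origin under its centre.
Mind the look-alikes: they are no part of the job. Leave any blue or pink look-alike of the probe alone.

How it is judged:
By the outcome, as a careful person would: the job done as asked, in the order asked, and still so for the second after the job is handed in, while the arm keeps its last pose, push and grip.
It also fails if it takes over 54 s, if anything falls off the work surface, if the arm or the gripper's body presses on something with over 40 N, if the wrist force passes 120 N, or if a joint passes its speed limit or range.

ROBOT

A 6-joint arm with a two-finger parallel gripper is mounted at the origin on the work surface. World frame = base frame: x ahead of the robot, y to its left, z up, the work surface at z = 0. Lengths are in m, angles in rad, forces in N, time in s.
With the tool pointing down it reaches from about 0.35 to 1 m from the base axis. Payload 7.1 kg.
Tool frame: the origin (TCP) lies between the finger pads; the fingertips stand 22 mm ahead of it and the grasp point (between the pads) lies 3 mm ahead of it; x points along the fingers, y is the direction in which the jaws open and shut, and the axes are right-handed (so a half turn about x gives the same grasp; the last joint's range is limited). The gripper opens to 85 mm and grips with 20 to 120 N. Pads are 22 mm wide; open, the fingers measure 114 mm over their backs; the gripper's body (76 mm by 85 mm) begins 54 mm behind the grasp point. The pads swing forward as they close: fully open they stand 13 mm farther back than shut.
Start: joints at [-1.195, 0.423, 1.63, -0, 1.089, -0.019], TCP at [0.24, -0.577, 0.253] pointing down, gripper open.
Joint ranges: [-3, 3], [-0.9, 2.11], [0.09, 2.58], [-1.31, 4.45], [0.11, 2.69], [-2.54, 2.54]. Speed limits (rad/s): [2.39, 2.39, 3.01, 3.14, 3.14, 3.14].

INTERFACE

Orientations are given as a rotation vector (axis times angle).
In Python, from rig import manip gives the robot as it stands. The module is installed in compiled form; this text tells all that it offers. Calls block until the motion is done:
- manip.move_to(position, orientation): joint-space move of the TCP to a pose.
- manip.servo_line(position, orientation=None, rate=0.15): straight line of the TCP; orientation=None keeps the orientation; rate is the mean speed in m/s.
- manip.set_joints(angles): joint-space move.
- manip.command_gripper(opening, f_grip=None): finger opening in m; f_grip is the grip in N (None keeps the last); returns when the fingers have stopped.
- manip.hold(seconds).
- manip.solve_ik(position, orientation): joint angles nearest the present ones, or None.
- manip.camera(name): name is "scene" or "side" or "wrist"; returns a dict with "image" (420x560x3 uint8, red, green, blue), "fx", "fy", "cx", "cy" (pixels), "cam_to_world" (4x4, takes a point from camera to world coordinates); the wrist camera has in their place "mount" (4x4, takes a point from camera to tool coordinates, whose origin is the TCP and whose axes are the tool frame's). Camera axes: x right, y down, z forward; pixel columns grow to the right and rows downward; lengths in m; the calibration is good to about 2 mm. A picture is of the moment at which its call begins: read the wrist's pose just before it. There is no depth.
A pose or a line that the arm cannot do raises manip.IKError and nothing moves.
- manip.sign_off(): hands the job in, once; it reports no verdict.
Readings, each from a call of its own:
- manip.get_time(): time.
- manip.get_joint_positions(): joint angles.
- manip.get_joint_vel(): joint speeds.
- manip.get_tau(): joint torques, N m.
- manip.get_position(): TCP position.
- manip.get_ee_rot(): TCP orientation.
- manip.get_contact_force(): force on the tool from outside, world axes, zero at the start.
- manip.get_torque(): the same for the moment, N m.
- manip.get_width(): finger opening in m.
Only numpy, scipy, OpenCV 4.12 (cv2) and the standard library are available. Lean on these libraries where they do the work, as an engineer would, in place of code of your own. Each camera call takes 0.05 s, during which the arm holds its last target. There are 200 camera calls.

## Working session

There is one attempt and no reset: what is moved stays moved. The work goes in short steps, each a Python script; the robot and the scene stay as the last script left them, time stands still between calls to the robot, and variables do not carry over. Pictures are saved under pics/ and viewed, about 8 in all and at most 12, crops included, and the job is handed in when it is done.

```bash
mkdir -p pics
cat > h.py <<'E'
import numpy as np, cv2
from scipy.spatial.transform import Rotation as R
from rig import manip as m
def cam(n):
    c=m.camera(n); return c
def save(c,f,roi=None,s=1):
    im=c["image"][:,:,::-1]
    if roi: x0,y0,x1,y1=roi; im=im[y0:y1,x0:x1]
    im=cv2.resize(im,None,fx=s,fy=s,interpolation=cv2.INTER_CUBIC); cv2.imwrite(f,im)
def T(c,tcp=None):
    return c["cam_to_world"] if "cam_to_world" in c else tcp@c["mount"]
def pose():
    M=np.eye(4); M[:3,3]=m.get_position(); M[:3,:3]=R.from_rotvec(m.get_ee_rot()).as_matrix(); return M
def ray(c,M,u,v):
    d=np.array([(u-c["cx"])/c["fx"],(v-c["cy"])/c["fy"],1]); return M[:3,3],M[:3,:3]@d
def atz(c,M,u,v,z):
    o,d=ray(c,M,u,v); return o+d*(z-o[2])/d[2]
def tri(*rs):
    A=0;b=0
    for o,d in rs:
        d=d/np.linalg.norm(d);P=np.eye(3)-np.outer(d,d);A=A+P;b=b+P@o
    p=np.linalg.solve(A,b); return p
E
python3 - <<'E'
from h import *
import pickle
cs={}
for n in("scene","side"):
    c=cam(n);cs[n]=c;save(c,f"pics/{n}0.png",None,1.42);print(n,c["fx"],c["cx"],c["cy"],np.round(c["cam_to_world"],3).tolist())
P=pose();c=cam("wrist");cs["wrist"]=c;cs["P"]=P;print(c["mount"].round(3).tolist(),P.round(3).tolist(),c["fx"])
pickle.dump(cs,open("c0.pkl","wb"));print(m.get_time())
E
```

```text
scene 452.23854837258705 276.61988947746545 202.46306021014152 [[0.457, 0.669, -0.587, 1.316], [0.89, -0.352, 0.291, -0.281], [-0.012, -0.655, -0.756, 1.059], [0.0, 0.0, 0.0, 1.0]]
side 521.3819608957824 277.8324048092291 211.4316306982669 [[-0.943, -0.21, 0.259, 0.164], [-0.333, 0.639, -0.694, 1.112], [-0.02, -0.74, -0.672, 1.064], [0.0, 0.0, 0.0, 1.0]]
[[0.0, -0.303, 0.953, -0.12], [1.0, -0.0, -0.0, 0.001], [0.001, 0.953, 0.303, -0.077], [0.0, 0.0, 0.0, 1.0]] [[-0.001, 0.385, -0.923, 0.24], [0.001, -0.923, -0.385, -0.576], [-1.0, -0.001, -0.0, 0.253], [0.0, 0.0, 0.0, 1.0]] 371.9299088393459
0.15
```

View pics/scene0.png

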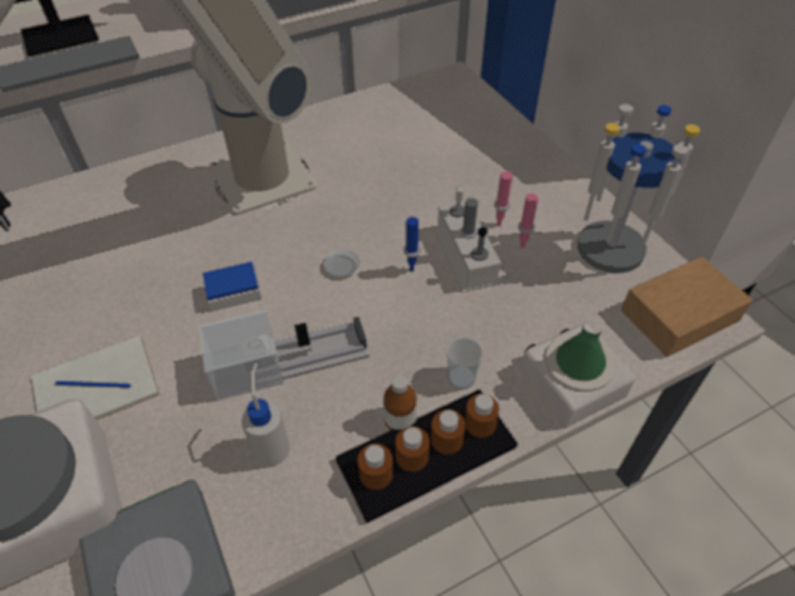

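View pics/side0.png

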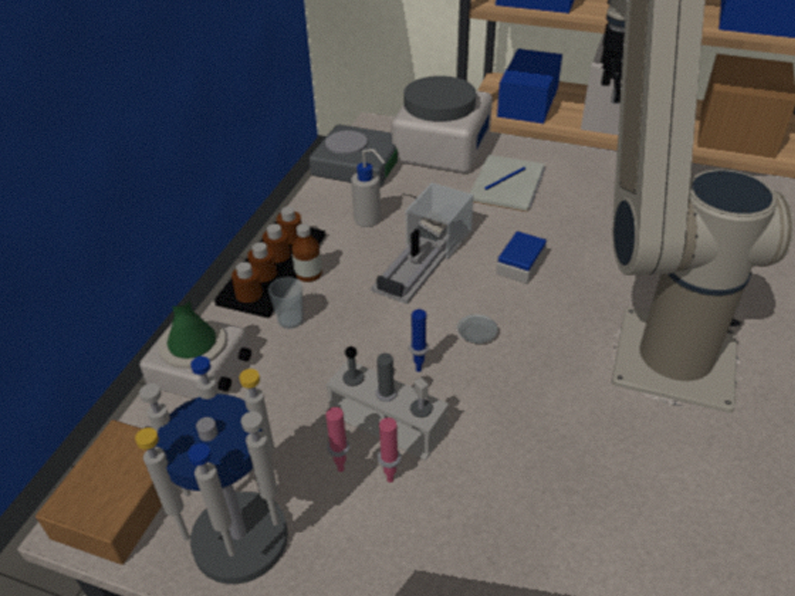

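The scene view shows the slide with its black handle at (302,335) and the cover at (240,355). The rack holds three items: (459,200) with a box head, (470,217) thick grey, and (482,238) slim with a black ball. The thick grey one in the middle hole fits the probe. The blue (412,243) and pink (505,200 and 529,220) ones are look-alikes. I'll confirm this in an enlarged composite.

Run:
```python
import pickle,numpy as np,cv2
cs=pickle.load(open("c0.pkl","rb"))
def cr(n,x,y,w=100,h=75):
    return cv2.resize(cs[n]["image"][y:y+h,x:x+w,::-1],None,fx=4,fy=4,interpolation=cv2.INTER_CUBIC)
a=np.vstack([np.hstack([cr("scene",175,212),cr("scene",270,125)]),np.hstack([cr("side",250,140),cr("side",225,240)])])
cv2.imwrite("pics/comp.png",a)
```

```text
(no output)
```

View pics/comp.png

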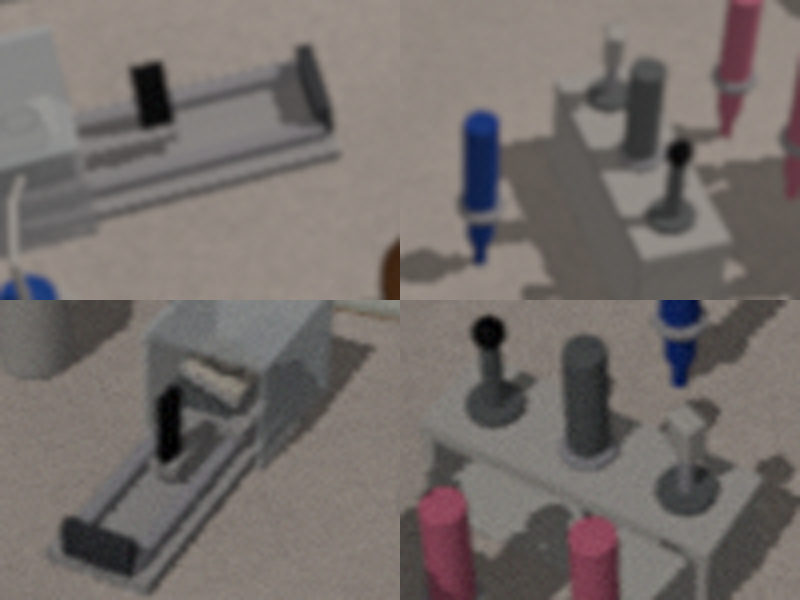

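Run:
```python
from h import *
import pickle
cs=pickle.load(open("c0.pkl","rb"))
S=cs["scene"];D=cs["side"]
def s(x,y): return (175+x/4,212+y/4) if x<400 else (270+(x-400)/4,125+y/4)
def d(x,y): return (250+x/4,140+(y-300)/4) if x<400 else (225+(x-400)/4,240+(y-300)/4)
MS=S["cam_to_world"];MD=D["cam_to_world"]
def t(n,a,b):
    ra=ray(S,MS,*s(*a));rb=ray(D,MD,*d(*b));p=tri(ra,rb)
    res=[np.linalg.norm(np.cross(p-o,q/np.linalg.norm(q))) for o,q in(ra,rb)]
    print(n,p.round(4),np.round(res,4))
t("fin mid",(151,95),(168,425))
t("probe top",(647,68),(585,345)); t("collar",(640,158),(588,452))
t("ball",(679,152),(488,332)); t("box",(613,32),(687,418))
t("stop mid top",(310,48+40),(101,530))
print("edge S",atz(S,MS,*s(340,155),0.005),atz(S,MS,*s(100,212),0.005))
a,b=atz(S,MS,*s(340,155),0.005),atz(S,MS,*s(100,212),0.005);print(np.degrees(np.arctan2(*(a-b)[1::-1])))
a,b=atz(D,MD,*d(150,590),0.005),atz(D,MD,*d(262,465),0.005);print("edge D",a,b,np.degrees(np.arctan2(*(a-b)[1::-1])))
a,b=atz(D,MD,*d(50,553),0.005),atz(D,MD,*d(150,590),0.005);print("end D",a,b,np.degrees(np.arctan2(*(a-b)[1::-1])))
```

```text
fin mid [ 0.5695 -0.1092  0.0649] [0.0008 0.0008]
probe top [0.4815 0.3171 0.16  ] [0.0018 0.0018]
collar [0.4815 0.3196 0.0656] [0.0018 0.0018]
ball [0.5497 0.3049 0.137 ] [0.0013 0.0013]
box [0.4122 0.3321 0.1361] [0.0011 0.0011]
stop mid top [ 0.591  -0.0037  0.0356] [0.004 0.004]
edge S [6.36732400e-01 3.12608811e-04 5.00000000e-03] [ 0.60271198 -0.16726962  0.005     ]
78.52448319797391
edge D [0.54284971 0.01294796 0.005     ] [ 0.50494885 -0.15686565  0.005     ] 77.41830971124627
end D [ 0.62949409 -0.00307528  0.005     ] [0.54284971 0.01294796 0.005     ] -10.477403868957937
```

Run:
```python
from h import *
a=np.radians(-11.3)
xs=np.array([np.cos(a),np.sin(a),0])
best=None
for sg in(1,-1):
    y=sg*xs;x=np.array([0,0,-1.]);r=R.from_matrix(np.c_[x,y,np.cross(x,y)]).as_rotvec()
    q=m.solve_ik([0.5695,-0.109,0.215],r);print(sg,r.round(3),None if q is None else np.round(q,2))
    # down-over-probe orientation and press orientation options
y=xs;x=np.array([0,0,-1.]);r=R.from_matrix(np.c_[x,y,np.cross(x,y)]).as_rotvec()
m.move_to([0.5695,-0.109,0.215],r)
P=pose();c=cam("wrist");np.save("P1.npy",P);save(c,"pics/w1.png",None,1.42);print(P[:3,3],m.get_time(),m.get_contact_force())
```

```text
1 [ 1.353  1.109 -1.353] [-0.21  0.4   1.76  0.    0.98 -0.01]
-1 [-1.063  1.296  1.063] None
[ 0.56946675 -0.10988635  0.21511057] 2.2583 [-0.15106717  0.35157254  0.10492476]
```

View pics/w1.png

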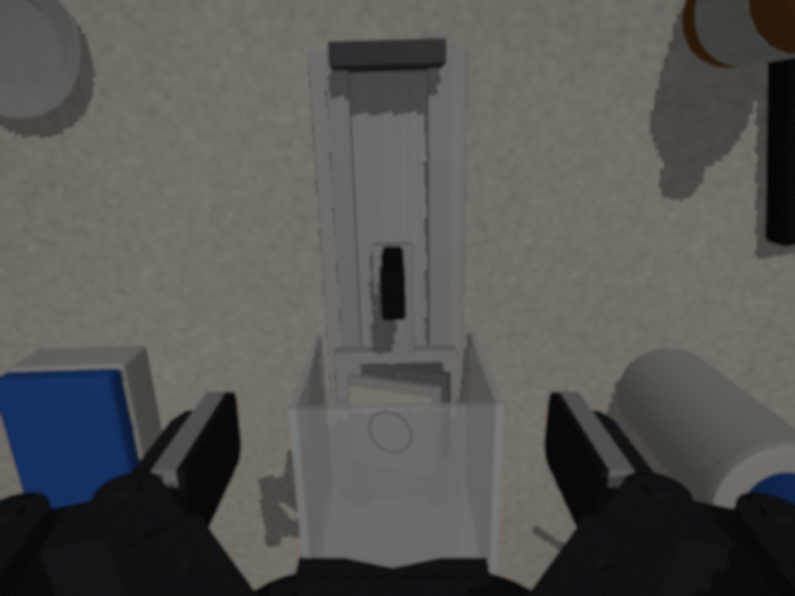

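Run:
```python
from h import *
P=np.load("P1.npy");c=cam("wrist");M=T(c,P)
w=lambda u,v,z:atz(c,M,u/1.42,v/1.42,z)
f=w(393,293,.097);s=(w(329,42,.044)+w(445,40,.044))/2;l,r=w(293,405,.102),w(502,405,.102)
print("fin",f,w(393,320,.097)-w(393,267,.097),"\nstop",s,np.linalg.norm(w(329,42,.044)-w(445,40,.044)),"\ncover",(l+r)/2,np.linalg.norm(l-r))
k=(l+r)/2
for A,B in((s,k),(s,f)): print(np.degrees(np.arctan2(*(A-B)[1::-1])),np.linalg.norm((A-B)[:2]))
print("ring",w(390,432,.069), "fin foot front",w(392,247,.036))
```

```text
fin [ 0.569917   -0.10778146  0.097     ] [-0.00517728 -0.02573769  0.        ] 
stop [0.58988172 0.00632041 0.044     ] 0.05817029151043644 
cover [ 0.5609285  -0.16373161  0.102     ] 0.1036179420804311
80.33742404994503 0.1724992169642335
80.07527114196454 0.11583534652420957
ring [ 0.54999465 -0.19831195  0.069     ] fin foot front [ 0.57117633 -0.09914648  0.036     ]
```

```bash
cat >> h.py <<'E'
YAW=np.radians(-10.5)
xs=np.array([np.cos(YAW),np.sin(YAW),0]); ys=np.array([-np.sin(YAW),np.cos(YAW),0]); zs=np.array([0,0,1.])
def rot(x,y): return R.from_matrix(np.c_[x,y,np.cross(x,y)]).as_rotvec()
def st(t=""): print(t,"p",np.round(m.get_position(),4),"F",np.round(m.get_contact_force(),2),"w",round(m.get_width(),4),"t",round(m.get_time(),2))
E
python3 - <<'E'
from h import *
r=rot(-zs,xs)
m.servo_line([0.5699,-0.1078,0.085],r,rate=.12);st()
m.command_gripper(0.0,30);st("grip")
p0=np.array(m.get_position())
for s in(.045,.08):
    m.servo_line(p0+s*ys,rate=.07);st(s)
E
```

```text
p [ 0.5704 -0.1079  0.0857] F [-0.08  0.13  0.22] w 0.0853 t 3.54
grip p [ 0.5701 -0.1078  0.0852] F [-0.08 -0.39  2.03] w 0.0119 t 4.2
0.045 p [ 0.578  -0.0628  0.0852] F [-3.43  2.49  4.96] w 0.0117 t 4.99
0.08 p [ 0.5839 -0.0289  0.0852] F [-4.84  3.21  6.72] w 0.0117 t 5.64
```

Run:
```python
from h import *
a=np.radians(80.5);d=np.array([np.cos(a),np.sin(a),0])
p0=np.array([0.5701,-0.1078,0.0852])
for s in np.arange(.084,.12,.003):
    m.servo_line(p0+s*d,rate=.04);st(round(s,3))
    if abs(np.dot(m.get_contact_force(),d))>11: break
```

```text
0.084 p [ 0.5845 -0.025   0.0852] F [ 1.54  2.   -0.35] w 0.0113 t 5.9
0.087 p [ 0.585  -0.022   0.0852] F [ 2.8  -1.09 -1.04] w 0.0115 t 6.15
0.09 p [ 0.5855 -0.019   0.0852] F [ 5.42 -0.47 -3.  ] w 0.0117 t 6.4
0.093 p [ 0.5861 -0.016   0.0852] F [ 4.34 -0.95 -3.26] w 0.0113 t 6.65
0.096 p [ 0.5863 -0.0147  0.0852] F [  3.16 -12.31  -2.5 ] w 0.0114 t 6.9
```

```bash
sed -i 's/-10.5)/-9.9)/' h.py
python3 - <<'E'
from h import *
m.command_gripper(0.085,30);st("open")
p=np.array(m.get_position());m.servo_line(p+[0,0,.045],rate=.12)
m.servo_line([0.566,-0.10,0.20],rot(-zs,xs),rate=.2);m.hold(.1);st()
P=pose();c=cam("wrist");np.save("P2.npy",P);save(c,"pics/w2.png",(140,40,420,250),2.8)
E
```

```text
open p [ 0.5859 -0.0131  0.0852] F [-0.05 -0.   -0.81] w 0.0849 t 7.6
 p [ 0.5655 -0.0991  0.1988] F [0.83 0.03 0.41] w 0.085 t 8.94
```

View pics/w2.png

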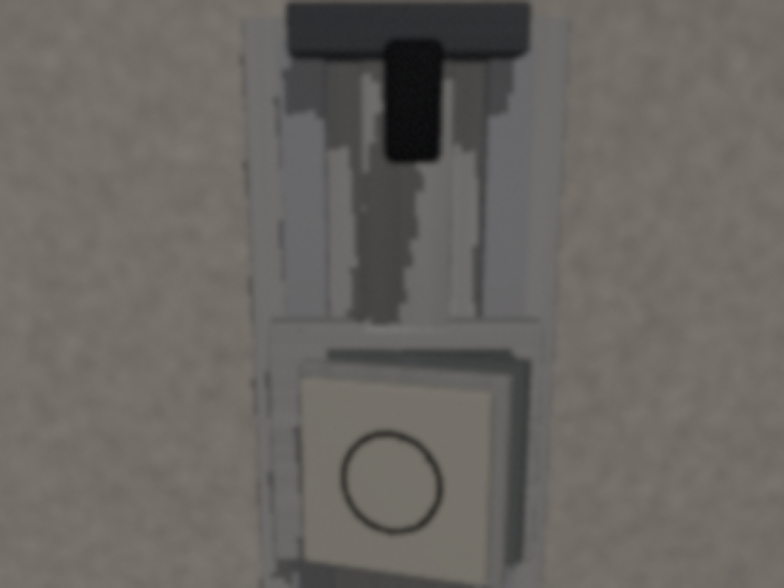

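Run:
```python
from h import *
P=np.load("P2.npy");c=cam("wrist");M=T(c,P)
w=lambda u,v,z:atz(c,M,140+u/2.8,40+v/2.8,z)
sp=w(391.5,482,.069);fn=w(413,103,.097);print("spot",sp,"fin",fn,"d",(fn-sp)@xs,(fn-sp)@ys)
a,b,cc,dd=[w(*q,.069) for q in((302,378),(492,392),(488,580),(305,560))];print(np.linalg.norm(a-b),np.linalg.norm(b-cc),(a-dd)[:2],(b-cc)[:2])
n=np.cos(np.radians(20))*zs-np.sin(np.radians(20))*xs
for th in range(-180,180,45):
    v=np.cos(np.radians(th))*xs+np.sin(np.radians(th))*ys; y=np.cross(n,v);y/=np.linalg.norm(y)
    q=m.solve_ik(sp+.123*n,rot(-n,y));print(th,None if q is None else np.round(q,2))
for sg in(1,-1):
    q=m.solve_ik([.4815,.318,.133],rot(-zs,sg*ys));print("pick",sg,None if q is None else np.round(q,2))
```

```text
spot [ 0.56633055 -0.10502975  0.069     ] fin [ 0.5854734  -0.01760468  0.097     ] d 0.0038268865187473227 0.08941446798485406
0.046739022271307794 0.05014490048763757 [0.00857737 0.0472884 ] [0.0080429  0.04949569]
-180 [-0.21  0.29  2.09  0.04  0.41  1.5 ]
-135 [-0.21  0.29  2.09  0.04  0.41  0.68]
-90 [-0.21  0.29  2.09  0.04  0.41 -0.07]
-45 [-0.21  0.29  2.09  0.04  0.41 -0.83]
0 [-0.21  0.29  2.09  0.04  0.41 -1.64]
45 [-0.21  0.29  2.09  0.04  0.41 -2.46]
90 None
135 [-0.21  0.29  2.09  0.04  0.41  2.32]
pick 1 [ 0.56  0.52  1.81 -0.    0.81 -0.83]
pick -1 [0.56 0.52 1.81 0.   0.81 2.31]
```

Run:
```python
from h import *
m.servo_line([.5,.0,.28],rate=.25)
m.servo_line([.4815,.318,.28],rot(-zs,ys),rate=.3);m.hold(.1);st()
P=pose();c=cam("wrist");np.save("P3.npy",P);save(c,"pics/w3.png",None,1.42)
```

```text
p [0.4816 0.3173 0.28  ] F [-0.07  0.29  0.33] w 0.085 t 11.58
```

View pics/w3.png

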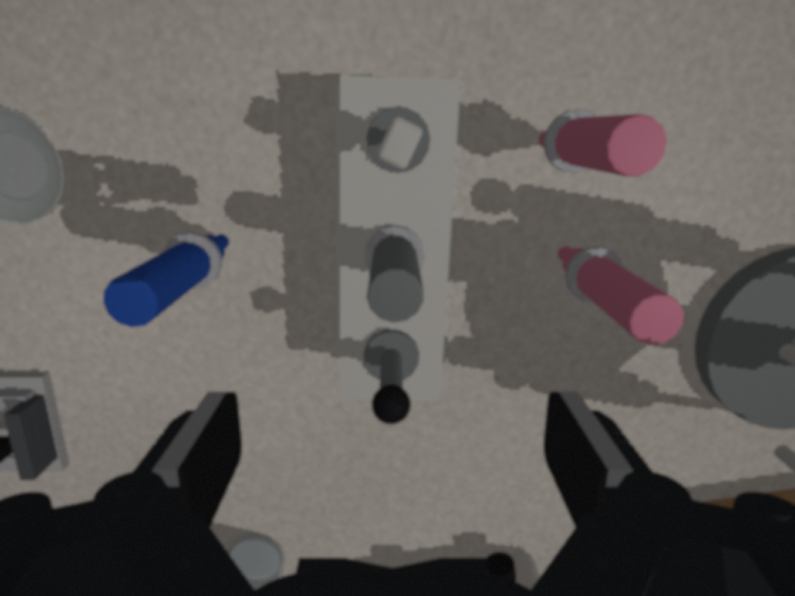

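Run:
```python
from h import *
P=np.load("P3.npy");c=cam("wrist");M=T(c,P)
w=lambda u,v,z:atz(c,M,u/1.42,v/1.42,z)
t=w(396,295,.160);print(t,w(395,252,.076))
r=rot(-zs,ys)
m.servo_line([t[0],t[1],.21],r,rate=.15)
m.servo_line([t[0],t[1],.133],r,rate=.08);st("down")
m.command_gripper(0.0,60);m.hold(.15);st("grip")
p=np.array(m.get_position())
m.servo_line(p+[0,0,.01],rate=.05);m.hold(.15);st("10mm")
m.servo_line(p+[0,0,.155],rate=.15);m.hold(.2);st("up")
P=pose();c=cam("wrist");np.save("P4.npy",P);save(c,"pics/w4.png",None,1.0)
s=cam("side");save(s,"pics/s4.png",(170,130,370,330),2.1)
a=cv2.imread("pics/w4.png");b=cv2.imread("pics/s4.png");cv2.imwrite("pics/c4.png",np.hstack([a[:,100:460],b]))
```

```text
[0.47988083 0.31864725 0.16      ] [0.47823517 0.31890203 0.076     ]
down p [0.4802 0.3189 0.1335] F [ 0.33  0.28 -0.34] w 0.0849 t 13.41
grip p [0.4801 0.3188 0.1334] F [-0.67  0.64  4.83] w 0.027 t 14.12
10mm p [0.4799 0.3187 0.1431] F [-0.13 -0.01 -1.03] w 0.0268 t 14.63
up p [0.4797 0.3186 0.2874] F [-0.35 -0.25 -1.76] w 0.0267 t 15.95
```

View pics/c4.png

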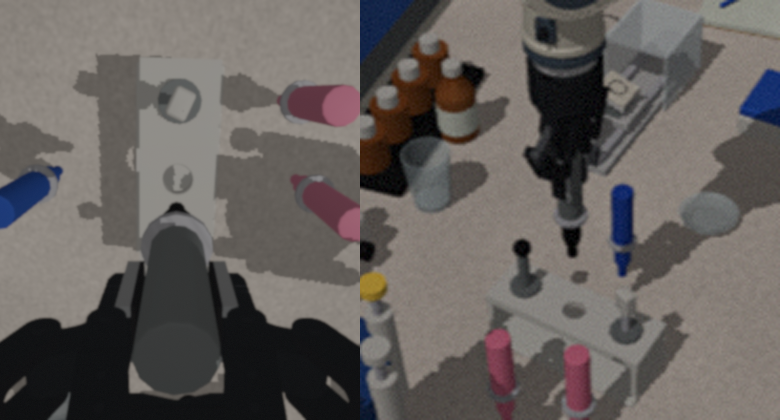

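Run:
```python
from h import *
c=cam("wrist");W=np.linalg.inv(c["mount"])
for n,x in(("top",-.0266),("collartop",.0574),("nose",.1234),("n14",.1094)):
    for z in(-.003,0,.003):
        q=W@[x,0,z,1];print(n,z,(c["fx"]*q[0]/q[2]+c["cx"]-100).round(1),(c["fy"]*q[1]/q[2]+c["cy"]).round(1))
save(c,"pics/w5.png",(220,180,340,420),2.5)
```

```text
top -0.003 179.1 351.9
top 0 179.1 360.2
top 0.003 179.1 368.4
collartop -0.003 177.8 242.5
collartop 0 177.8 247.8
collartop 0.003 177.8 253.1
nose -0.003 177.4 204.8
nose 0 177.4 208.9
nose 0.003 177.4 213.1
n14 -0.003 177.5 211.1
n14 0 177.4 215.5
n14 0.003 177.4 219.8
```

View pics/w5.png

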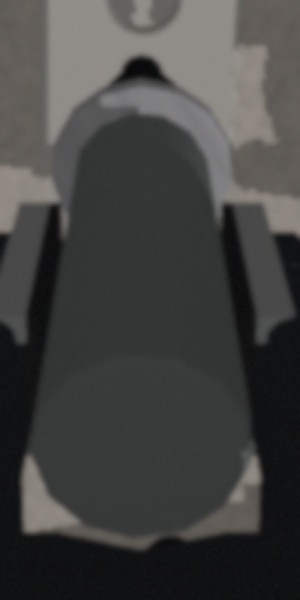

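```bash
cat >> h.py <<'E'
n=np.cos(np.radians(20))*zs-np.sin(np.radians(20))*xs
RP=rot(-n,ys); L=.1234
E
python3 - <<'E'
from h import *
sp=np.array([.567,-.105,.069])
p=np.array(m.get_position());m.servo_line(p+[0,0,.04],rate=.2)
m.servo_line([.50,.05,.33],rot(-zs,ys),rate=.3)
h=sp+n*(L+.08);m.servo_line(h,RP,rate=.2)
m.servo_line(sp+n*(L+.012),RP,rate=.12);m.hold(.3);st("hover")
P=pose();print("tool x·-n",P[:3,0]@-n,"nose",(P@[L,0,0,1])[:3].round(4))
c=cam("wrist");np.save("P6.npy",P);save(c,"pics/w6.png",(170,120,390,320),2.5)
s=cam("scene");S=cam("side")
import pickle;pickle.dump((c,s,S,P),open("c6.pkl","wb"))
save(s,"pics/a.png",(130,170,270,290),3.5);save(S,"pics/b.png",(240,130,340,250),3)
a=cv2.imread("pics/a.png");b=cv2.imread("pics/b.png");o=np.zeros((420,790,3),np.uint8);o[:,:490]=a;o[:360,490:]=b;cv2.imwrite("pics/c6.png",o)
E
```

```text
hover p [ 0.5215 -0.0971  0.1969] F [ 0.08  1.22 -1.34] w 0.0266 t 19.47
tool x·-n 0.9999993715351182 nose [ 0.5632 -0.1044  0.081 ]
```

View pics/w6.png

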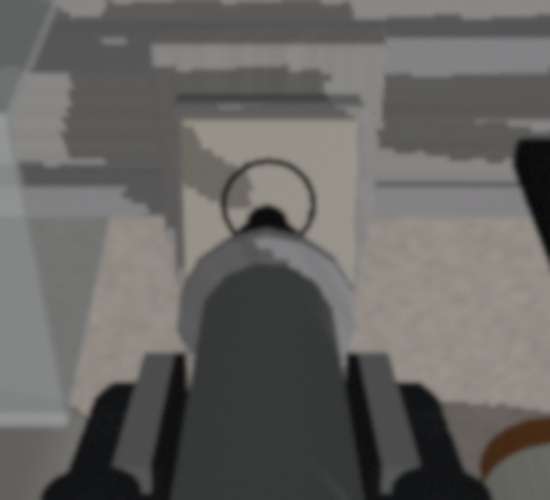

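View pics/c6.png

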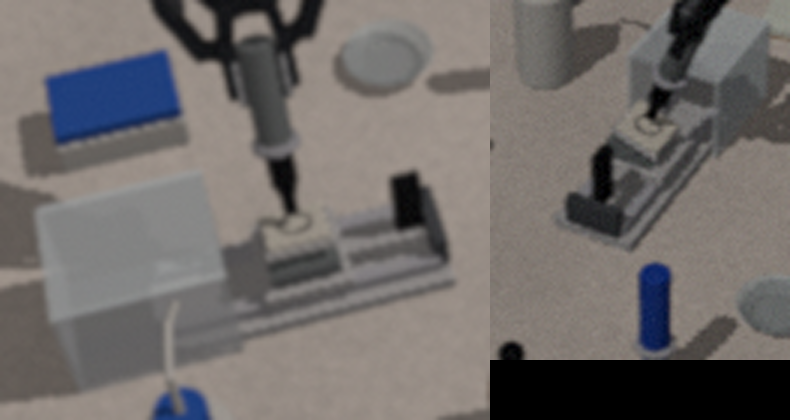

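Run:
```python
from h import *
import pickle
c,s,S,P=pickle.load(open("c6.pkl","rb"))
W=c["mount"]
for d in(.009,.012,.015):
    for u,v in((268.5,203.5),(268.5,158),(221,203),(316,203),(267,205)):
        o,q=ray(c,W,170+u/2.5,120+v/2.5);t=o+q*(L+d-o[0])/q[0];print(d,(u,v),(t*1000).round(1))
for dz in(0,.012):
  print(dz,[ (lambda q:(C["fx"]*q[0]/q[2]+C["cx"],C["fy"]*q[1]/q[2]+C["cy"]))(np.linalg.inv(C["cam_to_world"])@P@[L+dz,0,0,1]) for C in(s,S)])
```

```text
0.009 (268.5, 203.5) [132.4   0.   -2.9]
0.009 (268.5, 158) [132.4  -0.  -16.1]
0.009 (221, 203) [132.4 -13.5  -3. ]
0.009 (316, 203) [132.4  13.5  -3. ]
0.009 (267, 205) [132.4  -0.4  -2.4]
0.012 (268.5, 203.5) [135.4   0.   -2. ]
0.012 (268.5, 158) [135.4   0.  -15.4]
0.012 (221, 203) [135.4 -13.6  -2.1]
0.012 (316, 203) [135.4  13.6  -2.1]
0.012 (267, 205) [135.4  -0.4  -1.5]
0.015 (268.5, 203.5) [138.4   0.   -1.1]
0.015 (268.5, 158) [138.4   0.  -14.6]
0.015 (221, 203) [138.4 -13.8  -1.2]
0.015 (316, 203) [138.4  13.8  -1.2]
0.015 (267, 205) [138.4  -0.4  -0.6]
0 [(np.float64(212.57920316275724), np.float64(229.74945854818546)), (np.float64(293.2266766656391), np.float64(168.54541889303434))]
0.012 [(np.float64(213.38222123400834), np.float64(233.39387753814827)), (np.float64(292.05415547526474), np.float64(171.05836639097214))]
```

```bash
cat >> h.py <<'E'
def fn(k=6):
    m.hold(.08);v=[]
    for _ in range(k): v.append(np.array(m.get_contact_force()));m.hold(.015)
    return np.mean(v,0),np.std(v,0)
E
python3 - <<'E'
from h import *
sp=np.array([.567,-.105,.069])
t0=np.array([*(sp+n*(L+.012))])-.001*xs
m.servo_line(t0-.002*n,RP,rate=.05);m.hold(.3);b,sd=fn(10);print("base",b.round(2),sd.round(2),b@n)
np.save("base.npy",b)
for s in np.arange(.005,.0171,.001):
    m.servo_line(t0-s*n,RP,rate=.03);f,sd=fn()
    q=(t0-np.array(m.get_position()))@n
    print(round(s,4),"act",q.round(4),"Fn",((f-b)@n).round(2),"lat",((f-b)@xs).round(2),((f-b)@ys).round(2),"w",round(m.get_width(),4))
    if (f-b)@n>2.0: break
st()
E
```

```text
base [-0.12  0.05 -1.38] [0.44 0.3  0.68] -1.250257789817632
0.005 act 0.005 Fn -0.27 lat 0.27 -0.1 w 0.0268
0.006 act 0.006 Fn 0.33 lat 0.15 -0.14 w 0.0267
0.007 act 0.007 Fn -0.33 lat 0.28 0.22 w 0.0266
0.008 act 0.008 Fn -0.16 lat 0.27 -0.02 w 0.027
0.009 act 0.009 Fn -0.14 lat 0.08 0.2 w 0.0271
0.01 act 0.01 Fn -0.2 lat 0.07 -0.19 w 0.0269
0.011 act 0.011 Fn -0.09 lat -0.1 -0.49 w 0.0268
0.012 act 0.012 Fn 0.18 lat 0.33 0.2 w 0.0269
0.013 act 0.013 Fn 0.6 lat -0.03 -0.41 w 0.0264
0.014 act 0.014 Fn 1.2 lat -0.38 0.39 w 0.0267
0.015 act 0.015 Fn 1.31 lat -0.47 -0.27 w 0.0266
0.016 act 0.016 Fn 2.13 lat -0.68 -0.59 w 0.0266
 p [ 0.5258 -0.0978  0.1812] F [-0.41 -0.41  1.25] w 0.0266 t 25.62
```

Run:
```python
from h import *
sp=np.array([.567,-.105,.069]);t0=sp+n*(L+.012)-.001*xs;b=np.load("base.npy")
for s in(.017,.018,.0186):
    m.servo_line(t0-s*n,RP,rate=.03);f,sd=fn(25)
    print(s,((t0-np.array(m.get_position()))@n).round(4),"Fn",((f-b)@n).round(2),"lat",((f-b)@xs).round(2),((f-b)@ys).round(2))
P=pose();c=cam("wrist");s=cam("scene");S=cam("side")
save(c,"pics/w7.png",(170,120,390,320),2);save(s,"pics/a.png",(130,170,270,290),2.5)
a=cv2.imread("pics/w7.png");b_=cv2.imread("pics/a.png");o=np.zeros((400,790,3),np.uint8);o[:,:440]=a;o[:300,440:]=b_;cv2.imwrite("pics/c7.png",o);st()
```

```text
0.017 0.017 Fn 2.51 lat -0.79 -0.02
0.018 0.018 Fn 2.83 lat -1.0 0.02
0.0186 0.0186 Fn 3.41 lat -1.01 -0.06
 p [ 0.5267 -0.098   0.1787] F [-0.87 -0.18  1.  ] w 0.0267 t 28.02
```

View pics/c7.png

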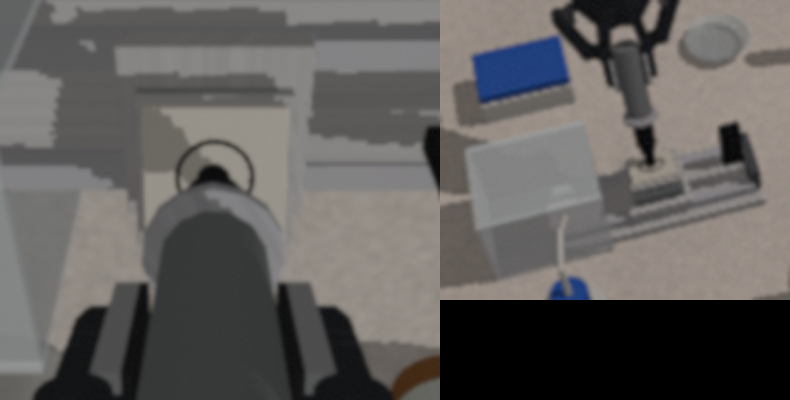

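Run:
```python
from h import *
b=np.load("base.npy");f,_=fn(25);print(((f-b)@n).round(2));st();m.sign_off()
```

```text
3.27
 p [ 0.5266 -0.098   0.1787] F [-0.77 -0.47  1.42] w 0.0265 t 28.52
the job is handed in; nothing more can be done
```

I drew the carriage out and pressed the probe on the tile, and handed the job in at 28.5 s with the arm still gripping and holding it there.

- **Carriage:** I pulled it about 94 mm by the black handle until the force along the slide jumped to about 12 N at the stop. The later pictures show the handle against the stop block.
- **Probe:** I took the thick grey one from the rack's middle hole with a 60 N grip. In the wrist view it sat within about 1° of the tool axis, and the tool was set along the tile's 20° normal.
- **Press:** The tile began to yield at about 13.7 mm of advance and I stopped at 18.6 mm, so it has sunk about 5 mm. The last force readings along the normal were 3.4 and 3.3 N, against the expected 3.5 N. A sideways force of about 1 N remained.
- **Nose position:** The nose is inside the ring. The last wrist picture puts it about 2–2.5 mm off centre, away from the robot, leaving about 4.5 mm to the ring on that side. The scene camera, used while the probe hovered, put it on centre.
- **Unresolved disagreement:** Ring position came out about 4 mm off across the slide when taken straight behind the handle, compared with the camera. I used the camera value.

I saw nothing else disturbed in the pictures, but took no final picture of the whole bench.

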